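# Open the case magazine and hold its spring follower back for refilling

### The job

The case magazine needs a refill: tip its loose cover up by the grip fin at the near end, draw it out from under the keepers at the far end, lift it off and lay it flat on the bench, fin up, clear of the magazine. Then take the knob of the spring follower, draw it back until its pointer stands level with the white line on the load rider, and finish while still holding it there so that I can drop the new cases in. Never let the follower snap back, and leave the cases in the row standing and the other things on the bench where they are.

Things in the scene. Friction and masses are not known exactly. Their poses are not given: they have to be found in the camera images.
- magazine: Fixed open metal trough, 220 x 97 mm on a 244 x 124 mm base plate. Origin: centre of its underside on the bench. x runs along it to the far end (within 20 degrees of straight ahead), y left, z up. Floor 5 mm up, walls 4 mm thick, rim 64 mm up, inside 212 x 89 mm. Three cases stand at the far end. Beside it on the right (-y) the bench is clear to 250 mm from its origin.
- keeper (a point): Middle between the two keepers at the magazine's far end (18 mm wide, 37 mm either side of the centre line), hooks whose lips reach 6 mm over the cover's far edge. This point lies between the lip edges, at their underside, 3 mm above the cover's top (71 mm above the bench; lip tops at 74 mm). They stop the cover being lifted level. Axes as the magazine's.
- cover: Loose cover, grey plate 222 x 99 x 4 mm, 0.12 to 0.2 kg, on the magazine's rim; origin near mid-length on its underside (64 mm up at the start), x to its far edge, z up. Ribs 5 mm deep under its near end sit inside the trough, so it cannot be drawn back level. Raising the near end 30 to 50 mm about the far edge, then drawing it 8 mm or more to -x along the magazine, frees it.
- cover_fin (a point): Centre of the cover's grip fin, upright on top of its near end: 36 mm along the cover, 9 mm thick, 26 mm tall, standing on the 4 mm plate. This point is 16.5 mm above the plate's underside and 91 mm from the cover's origin towards the near end. Axes as the cover's; pinch it across its thickness, along y.
- cover_far (a point): Middle of the cover's far edge, on the plate's underside, 199.5 mm from the fin's centre along the cover's x. Axes as the cover's. At the start it lies on the far rim under the keepers.
- knob (a point): Centre of the follower's black knurled knob, an upright cylinder 24 mm across, 28 to 58 mm above the bench, on the trough's centre line; under the cover at the start. Pinch it along y, across the trough (28 mm free on either side). The pusher plate, up to 61.5 mm high, has its near face 28 mm from the knob's centre towards the far end. Axes as the magazine's.
- pointer (a point): Tip of the follower's pointer: the left end of the dark bar on the top left of its pusher plate, 61 mm above the bench, 31 mm nearer the far end than the knob's centre. It moves with the knob. Axes as the magazine's.
- load_mark (a point): White index line, 1.4 mm wide, across the load rider: a dark steel clip on the trough's left wall, 9 mm long inside and a 14 mm block with thumb screw outside, tops 62.5 mm up, fixed, 45 to 70 mm from the pointer towards the near end at the start. This point is the line's inner end. The pointer is on the mark when both have the same x along the magazine. Axes as the magazine's.
- follower (a joint): Travel of the follower in m: about 0 at the start, where its spring presses it on the cases; grows as it is pulled to the near end (-x of the magazine), at most 0.095. The spring pulls back with about 6 N at 0 and 8 N at 0.08.
- case_front: White flow-cell case, loose, standing on its long edge in the trough, 85 mm across it, 55 mm tall, 18 mm thick, the farthest (at the take-out window) in the row of three. Origin: centre of the 55 x 85 mm face on the robot's side; its x axis stands vertical.
- case_mid: White flow-cell case, loose, standing on its long edge in the trough, 85 mm across it, 55 mm tall, 18 mm thick, the middle one in the row of three. Origin: centre of the 55 x 85 mm face on the robot's side; its x axis stands vertical.
- case_back: White flow-cell case, loose, standing on its long edge in the trough, 85 mm across it, 55 mm tall, 18 mm thick, the nearest (against the follower's plate) in the row of three. Origin: centre of the 55 x 85 mm face on the robot's side; its x axis stands vertical.
- spare_a: White flow-cell case 55 x 85 x 18 mm lying flat on the bench on the robot's near right, part of the refill. Leave it. Origin: centre of its underside.
- spare_b: A second such white case, farther to the right, part of the refill. Leave it. Origin: centre of its underside.
- sample_box: Blue sample box 68 x 68 x 50 mm on the right. Leave it. Origin: centre of its underside.
- mouse: Black computer mouse 89 x 48 x 32 mm on the right, by the keyboard. Leave it. Origin: centre of its underside.

How it is judged (in metres and radians):
On the way, in this order (a step that is already met when the one before it is completed fails the run):
1. the cover is tipped up by its near end while its far edge is still on the rim under the keepers (angle between cover_far's own z axis and vertical above 0.07 rad and z of cover_far in the frame of magazine below 0.075 m and x of cover_far in the frame of magazine above 0.085 m), for 0.05 s.
2. the cover is off the magazine, lying flat on the bench and let go (height (world z) of cover_far below 0.012 m and angle between cover_far's own z axis and vertical below 0.12 rad and contact force between cover and magazine below 0.05 N and contact force between cover and the fingers below 0.05 N), for 0.3 s.
3. the follower is held with its pointer on the load mark (x of pointer in the frame of load_mark between -0.004 and 0.004 m and velocity of joint follower between -0.02 and 0.02 m/s and contact force between the fingers and follower above 2 N), for 0.3 s.
At the end, for the whole second after the job is handed in: The gripper still holds the follower (over 2 N) at rest with its pointer within 4 mm of the load mark along the magazine; the cover lies flat on the bench, fin up, touching neither magazine nor gripper; the three cases still stand in their row (within 0.3 rad of upright) (all of step 2 and all of step 3 and angle between the x axis of each of case_front, case_mid, case_back and the z axis of magazine, either way round below 0.3 rad and x of each of case_front, case_mid, case_back in the frame of magazine above 0.03 m and z of each of case_front, case_mid, case_back in the frame of magazine below 0.04 m); the arm keeps its last pose, push and grip.
It fails at once if the follower snaps back (faster than 0.3 m/s) (velocity of joint follower below -0.3 m/s).
It fails at once if a case in the magazine is toppled (tilted by more than 0.4 rad) (angle between the x axis of any of case_front, case_mid, case_back and the z axis of magazine, either way round above 0.4 rad).
It fails at once if one of the other things on the bench is moved by more than 30 mm (distance of any of spare_a, spare_b, sample_box, mouse from where it was at the start of the episode above 0.03 m).
It also fails if it takes over 58 s, if anything falls off the work surface, if the arm or the gripper's body presses on something with over 40 N, if the wrist force passes 120 N, or if a joint passes its speed limit or range.

### The arm

A 6-joint arm with a two-finger parallel gripper is mounted at the origin on a cart in front of the work surface, level with it; the furniture and walls round the work are solid. World frame = base frame: x ahead of the robot, y to its left, z up, the work surface at z = 0. Lengths are in mm, angles in rad, forces in N, time in s.
With the tool pointing down it reaches from about 400 to 925 mm from the base axis. Payload 12.5 kg.
Tool frame: the origin (TCP) lies at the very end of the fingers, on their centre line; the grasp point (between the pads) lies 19 mm behind it; y points along the fingers, z is the direction in which the jaws open and shut, and the axes are right-handed (so a half turn about y gives the same grasp; the last joint's range is limited). The gripper opens to 95 mm and grips with 3 to 60 N. Pads are 20 mm wide; open, the fingers measure 119 mm over their backs; the gripper's body (75 mm by 180 mm) begins 59 mm behind the grasp point.
Start: joints at [1.068, 0.491, 1.559, -0, 1.092, -0.106], TCP at [241.528, 576.464, 214.661] pointing down, gripper open.
Joint ranges: [-3.1, 3.1], [-0.84, 2.19], [0.05, 2.79], [-1.13, 4.28], [0.06, 2.93], [-2.69, 2.69]. Speed limits (rad/s): [2.22, 2.22, 2.79, 3.14, 3.14, 3.14].

### API

Orientations are given as [roll, pitch, yaw] about the fixed x, y, z axes, in that order (R = Rz(yaw) Ry(pitch) Rx(roll)).
In Python, from cell import env, optics gives the robot as it stands.
- The arm moves only by the tool drive_tool, never from a script. Its argument "steps" is a list of rows, each an object with "slide": the shift along the tool's x, y, z in m, a list of three; "dr": the turn, a rotation vector about the tool's x, y, z in rad, a list of three; "fingers": the finger opening in m, from 0 to 0.0951. A call has 1 to 5 rows; each row is the pose to reach, as a shift and turn from the pose commanded when the call began, along the tool's axes at that moment; what a row does not reach only later rows make up. A row lasts 1/12 s, in which the tool goes at most 41.7 mm and 7.16 degrees, less where a joint would pass 70% of its speed; a pose out of reach is approached as far as the arm can. A call with a gripper value outside its range is refused whole. The fingers move at their own pace and stop on an object; the grip force is fixed at half the most. Time passes only in rows, so rows that repeat a pose let the fingers close. It gives the time, the measured TCP pose, the force and the opening at its end, in the units of the state.
- env.state(): the state, without advancing time (a new reading comes with each control period).
- optics.read_camera(name): name is "scene" or "side" or "wrist"; returns the picture (384x512x3 uint8, red, green, blue); there is no depth.
- optics.camera_model(name): a dict with "mtx" (3x3 intrinsics, pixels), "R" (3x3) and "t" (3): a world point X has camera coordinates R X + t. Camera axes: x right, y down, z forward; pixel columns grow to the right and rows downward; lengths in mm; the calibration is good to about 2 mm. A picture is of the moment at which its call begins: read the wrist's pose just before it. camera_model takes no time and is no camera call; for the wrist camera it gives the pose at the moment of the call.
- env.job_done(): hands the job in, once; it reports no verdict.
The state is a dict: "t": time; "joints": joint angles; "qvel": joint speeds; "tau": joint torques, N m; "eef_pos": TCP position; "tcp_rot": TCP orientation; "ft_force": force on the tool from outside, world axes, zero at the start; "moment": the same for the moment, N m; "opening": opening from 0.0 (shut) to 1.0 (fully open).
Only numpy, scipy, OpenCV 4.12 (cv2) and the standard library are available. Lean on these libraries where they do the work, as an engineer would, in place of code of your own. Each camera call takes 0.05 s, during which the arm holds its last target.

## Working session

There is one attempt and no reset: what is moved stays moved. The work goes in short steps, Python scripts to look and compute and a tool call to move; the robot and the scene stay as the last step left them, time stands still between calls to the robot, and variables do not carry over. Pictures are saved under pics/ and viewed, and the job is handed in when it is done.

Besides the shell and the picture viewer there is one more tool, called as name(argument=value, ...), one argument or row to a line, values as JSON. drive_tool: Moves the arm, as the interface text tells. Its arguments: {"type":"object","properties":{"steps":{"type":"array","items":{"type":"object","properties":{"slide":{"type":"array","items":{"type":"number"}},"dr":{"type":"array","items":{"type":"number"}},"fingers":{"type":"number"}}}}},"required":["steps"]}

```bash
ls; mkdir -p pics; python3 - <<'E'
from cell import env, optics
import cv2
print(env.state())
for n in ["scene","side","wrist"]:
    m=optics.camera_model(n); print(n,m)
    cv2.imwrite(f"pics/{n}0.png",cv2.cvtColor(optics.read_camera(n),cv2.COLOR_RGB2BGR))
E
```

```text
pics
{'t': 0.0, 'joints': array([ 1.06838382e+00,  4.91549143e-01,  1.55941563e+00, -3.25167140e-05,
        1.09171268e+00, -1.05606396e-01]), 'qvel': array([ 0.00124398,  0.00037644, -0.00148997,  0.00110827,  0.00094447,
        0.00036682]), 'tau': array([-1.84202079e-03, -6.12638640e+01, -2.58174402e+01,  6.91131852e-02,
        4.82788263e-02, -1.16232823e-04]), 'eef_pos': array([241.42444673, 576.23754503, 214.07986854]), 'tcp_rot': array([-1.57187812e+00,  8.56699149e-05, -3.96791155e-01]), 'ft_force': array([-0.07325766,  0.41388776,  0.29373474]), 'moment': array([-0.01502348, -0.00117754, -0.02398456]), 'opening': 1.0010025948420223}
scene {'mtx': array([[444.95118242,   0.        , 256.36012589],
       [  0.        , 444.95118242, 192.90372352],
       [  0.        ,   0.        ,   1.        ]]), 'R': array([[-0.60984109, -0.79249498, -0.00674933],
       [-0.52788827,  0.41254341, -0.74238932],
       [ 0.59112421, -0.44917662, -0.66993473]]), 't': array([160.49076467, 420.11261078, 562.6562009 ])}
side {'mtx': array([[426.98994146,   0.        , 257.8512388 ],
       [  0.        , 426.98994146, 188.11969982],
       [  0.        ,   0.        ,   1.        ]]), 'R': array([[-0.10996175, -0.99387819, -0.01070318],
       [-0.86840327,  0.10130664, -0.48539956],
       [ 0.48351234, -0.04408071, -0.87422692]]), 't': array([-140.66070839,  496.1106843 ,  890.72623109])}
wrist {'mtx': array([[286.23360906,   0.        , 251.95676701],
       [  0.        , 286.23360906, 188.10523173],
       [  0.        ,   0.        ,   1.        ]]), 'R': array([[ 3.86999450e-01,  9.22079860e-01, -3.96760367e-04],
       [ 8.81562491e-01, -3.69867981e-01,  2.93334707e-01],
       [ 2.70331277e-01, -1.13870139e-01, -9.56009724e-01]]), 't': array([-625.90350848,  -32.5583048 ,  393.86059782])}
```

View pics/scene0.png

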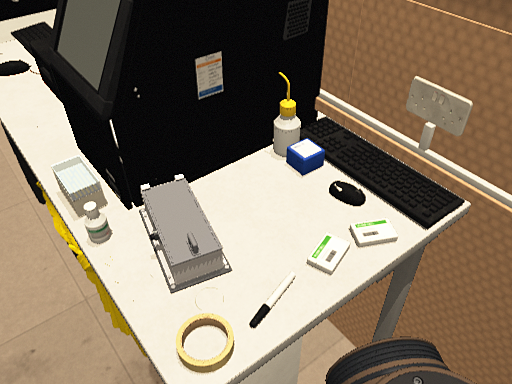

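View pics/side0.png

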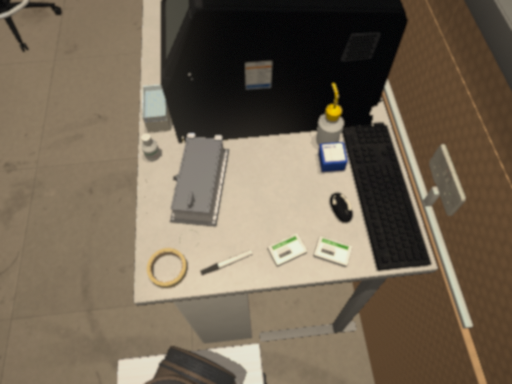

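View pics/wrist0.png

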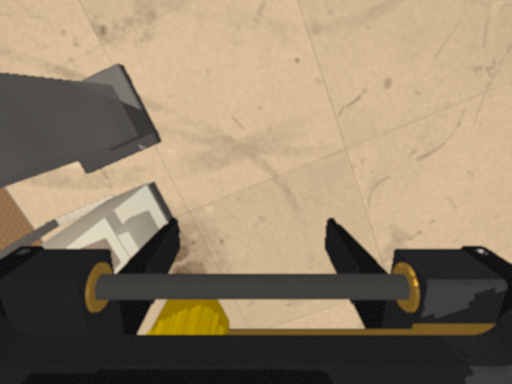

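```bash
python3 - <<'E'
import cv2
a=cv2.imread("pics/scene0.png")[165:295,120:250]; cv2.imwrite("pics/c1.png",cv2.resize(a,None,fx=4.6,fy=4.6,interpolation=cv2.INTER_CUBIC))
a=cv2.imread("pics/side0.png")[125:235,155:245]; cv2.imwrite("pics/c2.png",cv2.resize(a,None,fx=5,fy=5,interpolation=cv2.INTER_CUBIC))
E
```

```text
(no output)
```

View pics/c1.png

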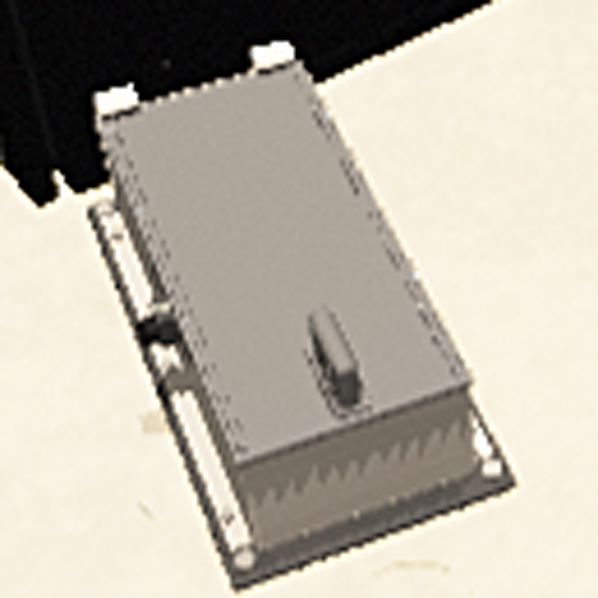

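View pics/c2.png

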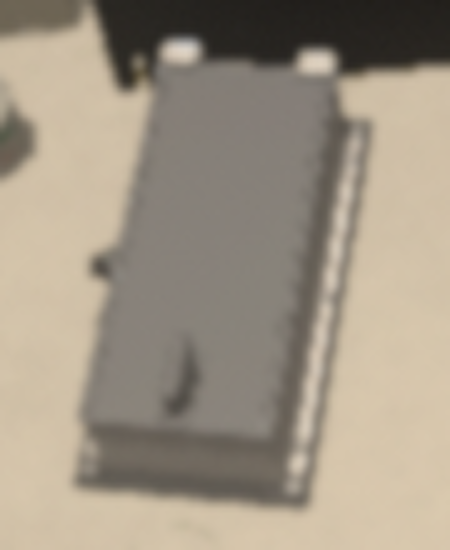

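```bash
cat > h.py <<'E'
import numpy as np, cv2
from scipy.optimize import least_squares
from scipy.spatial.transform import Rotation as Rn
def proj(m,X):
    c=np.asarray(X)@m["R"].T+m["t"]; p=c@m["mtx"].T; return p[...,:2]/p[...,2:]
def ray(m,uv,z):
    d=m["R"].T@np.linalg.inv(m["mtx"])@np.array([uv[0],uv[1],1.]); o=-m["R"].T@m["t"]
    return o+d*(z-o[2])/d[2]
def mag(p,X):
    c,s=np.cos(p[2]),np.sin(p[2]); X=np.atleast_2d(X); return np.c_[p[0]+c*X[:,0]-s*X[:,1],p[1]+s*X[:,0]+c*X[:,1],X[:,2]]
E
python3 - <<'E'
from h import *
from cell import optics
S=optics.camera_model("scene");D=optics.camera_model("side")
cv=lambda k,l,f,o:(k,l,(o[0]+f[0]/o[2],o[1]+f[1]/o[2]))
so=(120,165,4.6); do=(155,125,5)
obs=[(S,(-122,62,0),(236,588),so),(S,(-122,-62,0),(515,487),so),(S,(122,62,0),(90,205),so),
(S,('c',49.5,68),(238,465),so),(S,('c',-49.5,68),(470,383),so),
(D,(-122,62,0),(75,487),do),(D,(-122,-62,0),(307,505),do),(D,(122,-62,0),(370,120),do),(D,('c',49.5,68),(85,425),do),(D,('c',-49.5,68),(275,440),do)]
def pts(p): return [ (p[3] if k[0]=='c' else k[0],)+k[1:] for _,k,_,_ in obs]
def res(p):
    X=mag(p,np.array(pts(p),float)); r=[]
    for (m,k,f,o),x in zip(obs,X): r+=list(proj(m,x)-np.array([o[0]+f[0]/o[2],o[1]+f[1]/o[2]]))
    return np.array(r)
f=least_squares(res,[600,150,0,-112.]); print(f.x,np.round(f.fun.reshape(-1,2),1))
p=f.x
# fin from scene
cs=lambda u,v,o:(o[0]+u/o[2],o[1]+v/o[2])
print("fin top near end/far end scene", ray(S,cs(357,375,so),94), ray(S,cs(322,315,so),94))
# predicted
for n,k in dict(fin=(-91,0,94),fintopnear=(-109,0,94),fintopfar=(-73,0,94),keepL=(110,37,74),keepR=(110,-37,74)).items():
    x=mag(p,np.array([k],float)); a=(proj(S,x)[0]-so[:2])*so[2]; b=(proj(D,x)[0]-do[:2])*do[2]; print(n,x.round(1),a.round(),b.round())
for n,uv in dict(spa=(328,253),spb=(373,233),box=(305,157),mouse=(347,192),pen1=(293,277),pen2=(253,324),tape=(205,342)).items(): print(n,ray(S,uv,0).round())
E
```

```text
[ 5.79165837e+02 -4.90945043e+01 -2.19964011e-01 -1.17367753e+02] [[-0.4  0.2]
 [ 0.7 -0.6]
 [-0.7  0.5]
 [ 0.1 -0.3]
 [ 1.6 -0.7]
 [-0.2 -0.4]
 [ 0.2  0.5]
 [ 0.8  0.1]
 [-2.1 -0.6]
 [-0.7  0.1]]
fin top near end/far end scene [464.7455858  -25.01994207  94.        ] [499.88843342 -30.7196258   94.        ]
fin [[490.4 -29.2  94. ]] [331. 331.] [175. 360.]
fintopnear [[472.8 -25.3  94. ]] [347. 362.] [168. 392.]
fintopfar [[507.9 -33.2  94. ]] [317. 300.] [181. 328.]
keepL [[694.6 -37.   74. ]] [117.  92.] [182.  46.]
keepR [[ 678.4 -109.2   74. ]] [272.  48.] [316.  58.]
spa [ 364. -259.    0.]
spb [ 345. -372.    0.]
box [ 628. -436.    0.]
mouse [ 469. -423.    0.]
pen1 [ 362. -165.    0.]
pen2 [329. -43.   0.]
tape [351.  42.   0.]
```

```bash
cat >> h.py <<'E'
P=[579.2,-49.1,-0.220]
def to(target,rpy,st):
    R0=Rn.from_euler('xyz',st["tcp_rot"]); R1=Rn.from_euler('xyz',rpy)
    s=R0.inv().apply((np.array(target)-st["eef_pos"])/1000); d=(R0.inv()*R1).as_rotvec()
    return "slide",np.round(s,4).tolist(),"dr",np.round(d,3).tolist()
E
python3 - <<'E'
from h import *
from cell import env
print(to([470,-25,215],[-np.pi/2,0,-.22],env.state()))
E
```

```text
('slide', [0.4432, -0.0004, -0.4663], 'dr', [0.001, -0.177, -0.0])
```

drive_tool(
  steps=[
    {"slide": [0.03,0,-0.03],"dr": [0,-0.04,0],"fingers": 0.06},
    {"slide": [0.06,0,-0.06],"dr": [0,-0.08,0],"fingers": 0.06},
    {"slide": [0.09,0,-0.09],"dr": [0,-0.12,0],"fingers": 0.06},
    {"slide": [0.12,0,-0.12],"dr": [0,-0.177,0],"fingers": 0.06},
    {"slide": [0.15,0,-0.15],"dr": [0,-0.177,0],"fingers": 0.06},
  ],
)

```text
t: 0.57
eef_pos: [320.6, 381.9, 214.5]
tcp_rot: [-1.571, 0.0, -0.216]
ft_force: [1.4, 0.5, 0.7]
opening: 0.705
```

drive_tool(
  steps=[
    {"slide": [0.233,0,-0.363],"fingers": 0.06},
    {"slide": [0.233,0,-0.363],"fingers": 0.06},
    {"slide": [0.233,0,-0.363],"fingers": 0.06},
    {"slide": [0.233,0,-0.363],"fingers": 0.06},
    {"slide": [0.233,0,-0.363],"fingers": 0.06},
  ],
)

```text
invalid input
```

```bash
python3 - <<'E'
from h import *
from cell import env
print(to([470,-25,215],[-np.pi/2,0,-.22],env.state()))
E
```

```text
('slide', [0.2331, -0.0005, -0.3654], 'dr', [0.0, 0.004, -0.0])
```

drive_tool(
  steps=[
    {"slide": [0.233,0,-0.363],"dr": [0,0,0],"fingers": 0.06},
    {"slide": [0.233,0,-0.363],"dr": [0,0,0],"fingers": 0.06},
    {"slide": [0.233,0,-0.363],"dr": [0,0,0],"fingers": 0.06},
    {"slide": [0.233,0,-0.363],"dr": [0,0,0],"fingers": 0.06},
    {"slide": [0.233,0,-0.363],"dr": [0,0,0],"fingers": 0.06},
  ],
)

```text
t: 0.98
eef_pos: [392.2, 186.1, 214.7]
tcp_rot: [-1.571, -0.0, -0.219]
ft_force: [0.7, 0.2, 1.4]
opening: 0.632
```

drive_tool(
  steps=[
    {"slide": [0.121,0,-0.188],"dr": [0,0,0],"fingers": 0.06},
    {"slide": [0.121,0,-0.188],"dr": [0,0,0],"fingers": 0.06},
    {"slide": [0.121,0,-0.188],"dr": [0,0,0],"fingers": 0.06},
    {"slide": [0.121,0,-0.188],"dr": [0,0,0],"fingers": 0.06},
    {"slide": [0.121,0,-0.188],"dr": [0,0,0],"fingers": 0.06},
  ],
)

```text
t: 1.4
eef_pos: [464.1, -9.7, 214.7]
tcp_rot: [-1.571, -0.0, -0.22]
ft_force: [1.5, 0.3, -0.3]
opening: 0.628
```

```bash
python3 - <<'E'
from h import *
from cell import env,optics
st=env.state(); print(st["eef_pos"],st["tcp_rot"])
m=optics.camera_model("wrist"); np.save("wm1.npy",m,allow_pickle=True)
im=cv2.cvtColor(optics.read_camera("wrist"),cv2.COLOR_RGB2BGR)
cv2.imwrite("pics/w1.png",cv2.resize(im,None,fx=1.5,fy=1.5,interpolation=cv2.INTER_CUBIC))
E
```

```text
[464.11881534  -9.71354281 214.70010288] [-1.57064841e+00 -1.61267585e-04 -2.20037718e-01]
```

View pics/w1.png

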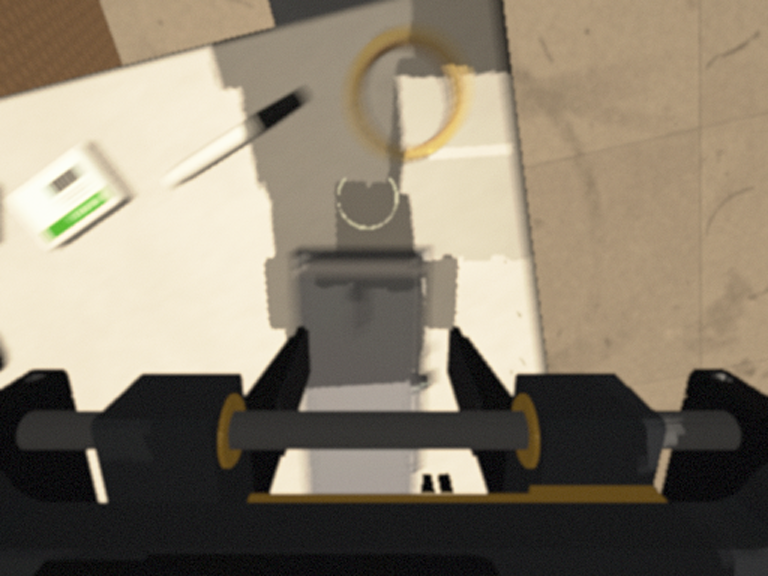

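drive_tool(
  steps=[
    {"slide": [0.01,0.04,-0.014],"dr": [0,0,0],"fingers": 0.06},
    {"slide": [0.01,0.04,-0.014],"dr": [0,0,0],"fingers": 0.06},
    {"slide": [0.01,0.04,-0.014],"dr": [0,0,0],"fingers": 0.06},
  ],
)

```text
t: 1.7
eef_pos: [469.8, -23.7, 173.4]
tcp_rot: [-1.571, 0.004, -0.221]
ft_force: [0.3, -0.1, 0.2]
opening: 0.634
```

```bash
python3 - <<'E'
from h import *
from cell import env,optics
st=env.state(); print(st["eef_pos"],st["tcp_rot"],st["ft_force"])
m=optics.camera_model("wrist"); np.save("wm2.npy",m,allow_pickle=True)
im=cv2.cvtColor(optics.read_camera("wrist"),cv2.COLOR_RGB2BGR)
cv2.imwrite("pics/w2.png",im)
c=cv2.resize(im[140:260,170:310],None,fx=5,fy=5,interpolation=cv2.INTER_CUBIC)
c=cv2.convertScaleAbs(c,alpha=1.8,beta=0)
cv2.imwrite("pics/w2c.png",c)
E
```

```text
[469.75616898 -23.65108889 173.39354909] [-1.57078847  0.00418068 -0.22142733] [ 0.2887395  -0.08987199  0.19359415]
```

View pics/w2c.png

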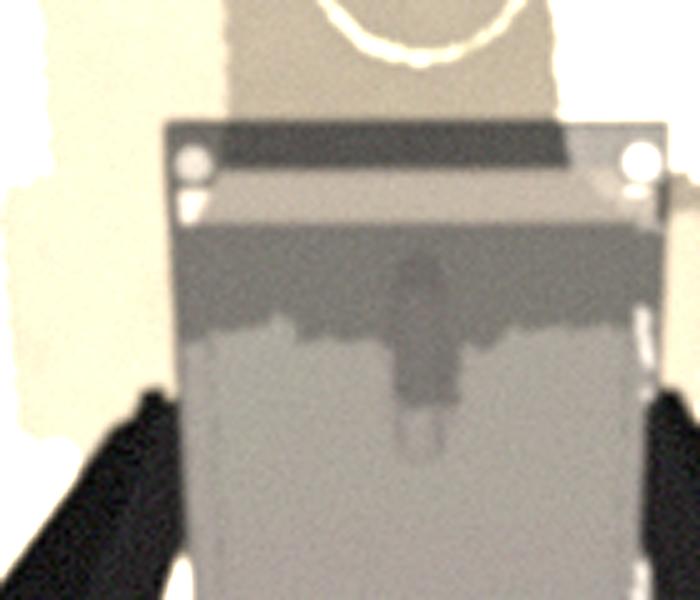

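```bash
python3 - <<'E'
from h import *
m=np.load("wm2.npy",allow_pickle=True).item()
u=lambda x,y:(170+x/5,140+y/5)
def mf(X):
    c,s=np.cos(P[2]),np.sin(P[2]); d=X[:2]-P[:2]; return np.round([c*d[0]+s*d[1],-s*d[0]+c*d[1]],1)
for n,x,y,z in [("baseR",165,123,3),("baseL",665,125,3),("covR",176,227,68),("covL",660,227,68),("fin250",420,250,94),("fin250b",420,250,68),("fin290",420,290,94),("finfar",420,458,94),("finfarb",420,405,68)]:
    X=ray(m,u(x,y),z); print(n,X.round(1),mf(X))
E
```

```text
baseR [447.7 -78.4   3. ] [-121.9  -57.3]
baseL [475.1  40.5   3. ] [-121.2   64.7]
covR [457.7 -67.9  68. ] [-114.5  -44.9]
covL [479.2  27.5  68. ] [-114.3   52.9]
fin250 [465.4 -19.3  94. ] [-117.6    4.2]
fin250b [473.3 -20.9  68. ] [-109.5    4.4]
fin290 [473. -21.  94.] [-109.8    4.2]
finfar [506.3 -28.5  94. ] [-75.7   4.2]
finfarb [506.5 -28.3  68. ] [-75.5   4.4]
```

```bash
sed -i 's/^P=.*/P=[580.0,-45.6,-0.223]/' h.py; python3 - <<'E'
from h import *
from cell import env
X=mag(P,[-92.5,0,72.])[0]; print(X)
for z in (110,72): X[2]=z; print(to(X,[-np.pi/2,0,-.223],env.state()))
E
```

```text
[489.79045078 -25.14303957  72.        ]
('slide', [0.0197, 0.0645, 0.0023], 'dr', [-0.0, 0.003, -0.002])
('slide', [0.0198, 0.1025, 0.0023], 'dr', [-0.0, 0.003, -0.002])
```

drive_tool(
  steps=[
    {"slide": [0.0197,0.02,0.002],"dr": [0,0.003,0],"fingers": 0.04},
    {"slide": [0.0197,0.04,0.002],"dr": [0,0.003,0],"fingers": 0.04},
    {"slide": [0.0197,0.06,0.002],"dr": [0,0.003,0],"fingers": 0.04},
    {"slide": [0.0197,0.08,0.002],"dr": [0,0.003,0],"fingers": 0.04},
    {"slide": [0.0197,0.08,0.002],"dr": [0,0.003,0],"fingers": 0.04},
  ],
)

```text
t: 2.17
eef_pos: [489.3, -24.4, 93.4]
tcp_rot: [-1.571, 0.003, -0.221]
ft_force: [0.1, 0.4, -0.2]
opening: 0.428
```

```bash
python3 - <<'E'
from h import *
from cell import env,optics
st=env.state(); print(st["eef_pos"],st["tcp_rot"],st["ft_force"])
im=cv2.cvtColor(optics.read_camera("wrist"),cv2.COLOR_RGB2BGR)
cv2.imwrite("pics/w3.png",im)
im=cv2.cvtColor(optics.read_camera("scene"),cv2.COLOR_RGB2BGR)
cv2.imwrite("pics/s3.png",im)
E
```

```text
[489.34706771 -24.35418876  93.35197755] [-1.57075604  0.00298085 -0.22120309] [ 0.11474225  0.38149691 -0.15883696]
```

View pics/w3.png

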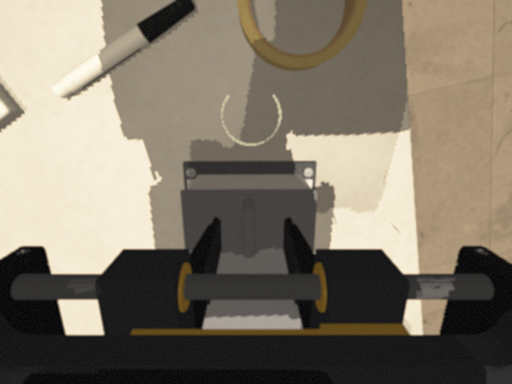

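View pics/s3.png

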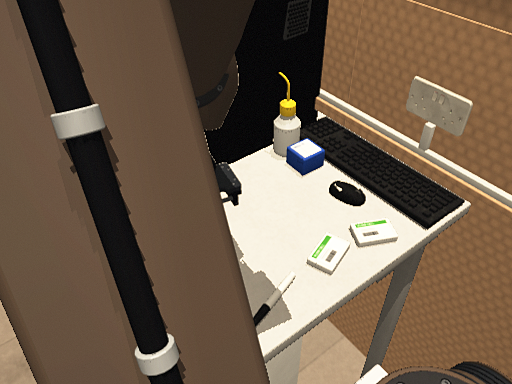

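drive_tool(
  steps=[
    {"slide": [0,0.012,-0.001],"dr": [0,0,0],"fingers": 0.04},
    {"slide": [0,0.021,-0.001],"dr": [0,0,0],"fingers": 0.04},
    {"slide": [0,0.021,-0.001],"dr": [0,0,0],"fingers": 0.02},
    {"slide": [0,0.021,-0.001],"dr": [0,0,0],"fingers": 0.0},
    {"slide": [0,0.021,-0.001],"dr": [0,0,0],"fingers": 0.0},
  ],
)

```text
t: 2.68
eef_pos: [490.4, -26.6, 74.4]
tcp_rot: [-1.571, -0.001, -0.223]
ft_force: [-0.5, 0.2, -0.4]
opening: 0.266
```

drive_tool(
  steps=[
    {"slide": [0,0,0],"dr": [0,0,0],"fingers": 0.0},
    {"slide": [0,0,0],"dr": [0,0,0],"fingers": 0.0},
    {"slide": [0,0,0],"dr": [0,0,0],"fingers": 0.0},
    {"slide": [0,0,0],"dr": [0,0,0],"fingers": 0.0},
  ],
)

```text
t: 3.02
eef_pos: [490.2, -26.7, 74.0]
tcp_rot: [-1.571, -0.001, -0.223]
ft_force: [-0.9, 0.6, 6.0]
opening: 0.091
```

drive_tool(
  steps=[
    {"slide": [0.0007,-0.01,0],"dr": [0,0,0.05],"fingers": 0.0},
    {"slide": [0.0018,-0.02,0],"dr": [0,0,0.1],"fingers": 0.0},
    {"slide": [0.0032,-0.0298,0],"dr": [0,0,0.15],"fingers": 0.0},
    {"slide": [0.0052,-0.0395,0],"dr": [0,0,0.2],"fingers": 0.0},
    {"slide": [0.0052,-0.0395,0],"dr": [0,0,0.2],"fingers": 0.0},
  ],
)

```text
t: 3.43
eef_pos: [496.8, -28.3, 114.1]
tcp_rot: [-1.571, 0.199, -0.223]
ft_force: [-0.2, 0.3, -2.4]
opening: 0.093
```

```bash
python3 - <<'E'
from h import *
from cell import env,optics
st=env.state(); print(st["eef_pos"],st["tcp_rot"],st["ft_force"],st["moment"],st["opening"])
for n in ("wrist","side"):
  im=cv2.cvtColor(optics.read_camera(n),cv2.COLOR_RGB2BGR)
  cv2.imwrite(f"pics/{n}4.png",im)
E
```

```text
[496.84755316 -28.28283726 114.11689599] [-1.5706295   0.19928419 -0.22305582] [-0.23491589  0.319845   -2.36715799] [ 0.01284052 -0.06623474  0.02871383] 0.09315320263645349
```

View pics/wrist4.png

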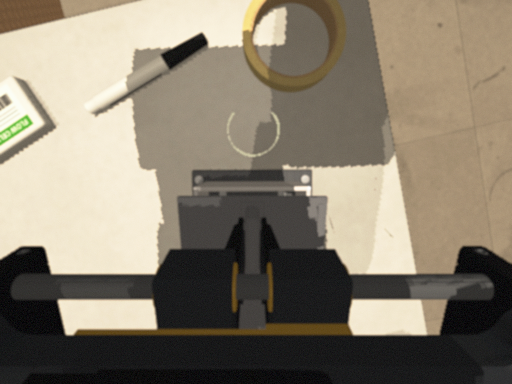

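View pics/side4.png

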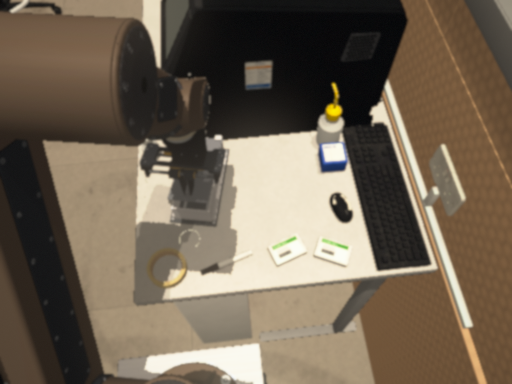

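drive_tool(
  steps=[
    {"slide": [-0.005,0.001,0],"dr": [0,0,0],"fingers": 0.0},
    {"slide": [-0.01,0.002,0],"dr": [0,0,0],"fingers": 0.0},
    {"slide": [-0.016,0.003,0],"dr": [0,0,0],"fingers": 0.0},
    {"slide": [-0.022,0.004,0],"dr": [0,0,0],"fingers": 0.0},
    {"slide": [-0.025,0.004,0],"dr": [0,0,0],"fingers": 0.0},
  ],
)

```text
t: 3.95
eef_pos: [469.0, -21.9, 114.1]
tcp_rot: [-1.571, 0.201, -0.223]
ft_force: [0.2, 0.2, -1.8]
opening: 0.091
```

```bash
python3 - <<'E'
from h import *
from cell import env,optics
st=env.state(); print(st["eef_pos"],st["tcp_rot"],st["ft_force"],st["moment"],st["opening"])
for n in ("wrist",):
  im=cv2.cvtColor(optics.read_camera(n),cv2.COLOR_RGB2BGR)
  cv2.imwrite(f"pics/{n}5.png",im)
E
```

```text
[469.00787364 -21.87858657 114.08688956] [-1.57071352  0.20102848 -0.22269616] [ 0.19494835  0.17224452 -1.81855281] [-0.00341819 -0.0689415   0.05632805] 0.09112635706828882
```

View pics/wrist5.png

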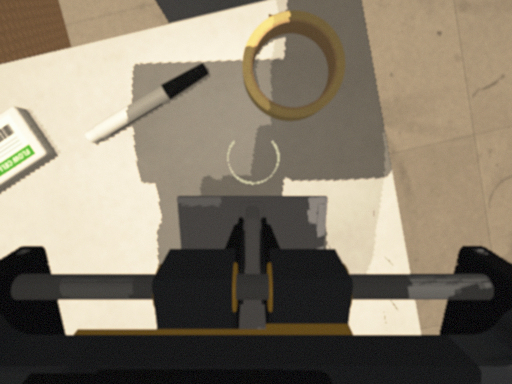

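drive_tool(
  steps=[
    {"slide": [-0.004,-0.02,0],"dr": [0,0,0],"fingers": 0.0},
    {"slide": [-0.008,-0.04,0],"dr": [0,0,0],"fingers": 0.0},
    {"slide": [-0.012,-0.06,0],"dr": [0,0,-0.05],"fingers": 0.0},
    {"slide": [-0.016,-0.08,0],"dr": [0,0,-0.1],"fingers": 0.0},
    {"slide": [-0.02,-0.098,0],"dr": [0,0,-0.15],"fingers": 0.0},
  ],
)

```text
t: 4.42
eef_pos: [470.3, -22.2, 215.3]
tcp_rot: [-1.571, 0.047, -0.223]
ft_force: [-0.5, -0.3, -1.4]
opening: 0.092
```

drive_tool(
  steps=[
    {"slide": [0,0,0],"dr": [0,0,-0.05],"fingers": 0.0},
    {"slide": [0,0,0],"dr": [0,0,-0.05],"fingers": 0.0},
    {"slide": [0,0,0],"dr": [0,0,-0.05],"fingers": 0.0},
  ],
)

```text
t: 4.67
eef_pos: [469.8, -22.1, 214.3]
tcp_rot: [-1.571, 0.001, -0.223]
ft_force: [-0.3, -0.1, -1.7]
opening: 0.092
```

```bash
python3 - <<'E'
from h import *
from cell import env,optics
st=env.state(); print(st["eef_pos"],st["tcp_rot"],st["ft_force"],st["moment"],st["opening"])
for n in ("wrist","side"):
  im=cv2.cvtColor(optics.read_camera(n),cv2.COLOR_RGB2BGR)
  cv2.imwrite(f"pics/{n}6.png",im)
X=mag(P,[-92,-160,190.])[0]; print(X,to(X,[-np.pi/2,0,-.223],st))
E
```

```text
[469.77747719 -22.06686146 214.32683852] [-1.57069712e+00  1.13004953e-03 -2.22697688e-01] [-0.3285684  -0.05889397 -1.74922639] [0.01234267 0.09976522 0.02912914] 0.09214459093721877
[ 454.89305733 -181.29175692  190.        ] ('slide', [0.0207, 0.0243, -0.1586], 'dr', [-0.0, 0.0, -0.001])
```

View pics/wrist6.png

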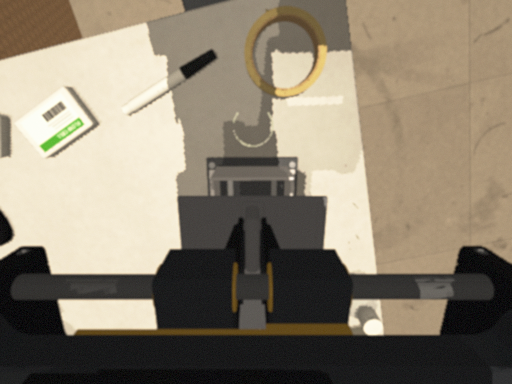

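View pics/side6.png

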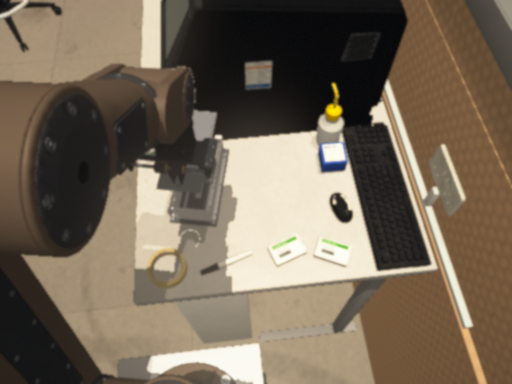

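drive_tool(
  steps=[
    {"slide": [0.005,0,-0.03],"dr": [0,0,0],"fingers": 0.0},
    {"slide": [0.01,0,-0.06],"dr": [0,0,0],"fingers": 0.0},
    {"slide": [0.015,0,-0.09],"dr": [0,0,0],"fingers": 0.0},
    {"slide": [0.015,0,-0.12],"dr": [0,0,0],"fingers": 0.0},
    {"slide": [0.015,0,-0.15],"dr": [0,0,0],"fingers": 0.0},
  ],
)

```text
t: 5.18
eef_pos: [451.6, -173.3, 213.3]
tcp_rot: [-1.57, 0.003, -0.223]
ft_force: [-0.6, 0.2, -1.9]
opening: 0.091
```

drive_tool(
  steps=[
    {"slide": [0,0.02,-0.01],"dr": [0,0,0],"fingers": 0.0},
    {"slide": [0,0.05,-0.01],"dr": [0,0,0],"fingers": 0.0},
    {"slide": [0,0.08,-0.01],"dr": [0,0,0],"fingers": 0.0},
    {"slide": [0,0.11,-0.01],"dr": [0,0,0],"fingers": 0.0},
    {"slide": [0,0.14,-0.01],"dr": [0,0,0],"fingers": 0.0},
  ],
)

```text
t: 5.6
eef_pos: [449.5, -181.8, 72.1]
tcp_rot: [-1.57, 0.002, -0.223]
ft_force: [0.3, 0.1, -3.0]
opening: 0.09
```

```bash
python3 - <<'E'
from h import *
from cell import env,optics
st=env.state(); print(st["eef_pos"],st["tcp_rot"],st["ft_force"],st["moment"],st["opening"])
for n in ("scene","side"):
  im=cv2.cvtColor(optics.read_camera(n),cv2.COLOR_RGB2BGR)
  cv2.imwrite(f"pics/{n}7.png",im)
E
```

```text
[ 449.47413873 -181.78741808   72.09974241] [-1.57012911  0.00175495 -0.22332937] [ 0.30115679  0.1451742  -2.97805897] [ 0.01883909  0.08634165 -0.00334876] 0.08962958494700916
```

View pics/scene7.png

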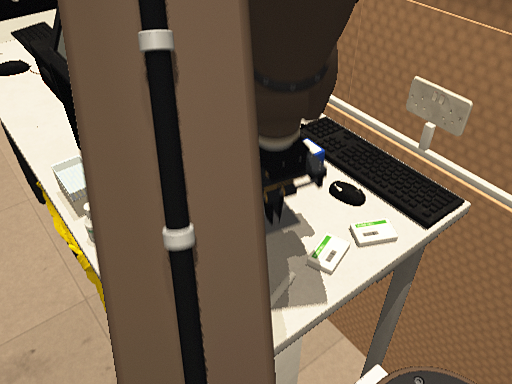

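View pics/side7.png

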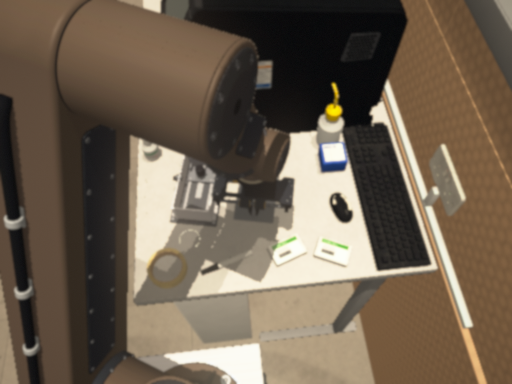

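drive_tool(
  steps=[
    {"slide": [0,0.02,0],"dr": [0,0,0],"fingers": 0.0},
    {"slide": [0,0.04,0],"dr": [0,0,0],"fingers": 0.0},
    {"slide": [0,0.052,0],"dr": [0,0,0],"fingers": 0.0},
    {"slide": [0,0.052,0],"dr": [0,0,0],"fingers": 0.0},
  ],
)

```text
t: 6.03
eef_pos: [449.4, -181.5, 21.3]
tcp_rot: [-1.57, 0.003, -0.223]
ft_force: [-0.8, 0.6, -1.8]
opening: 0.09
```

drive_tool(
  steps=[
    {"slide": [0,0.002,0],"dr": [0,0,0],"fingers": 0.0},
    {"slide": [0,0.003,0],"dr": [0,0,0],"fingers": 0.0},
  ],
)

```text
t: 6.2
eef_pos: [450.2, -181.9, 20.2]
tcp_rot: [-1.571, -0.001, -0.223]
ft_force: [0.4, 1.0, -1.5]
opening: 0.093
```

drive_tool(
  steps=[
    {"slide": [0,0.001,0],"dr": [0,0,0],"fingers": 0.0},
    {"slide": [0,0.003,0],"dr": [0,0,0],"fingers": 0.0},
    {"slide": [0,0.003,0],"dr": [0,0,0],"fingers": 0.0},
  ],
)

```text
t: 6.45
eef_pos: [449.8, -181.6, 16.5]
tcp_rot: [-1.571, -0.001, -0.223]
ft_force: [-0.3, 0.7, -1.4]
opening: 0.093
```

```bash
python3 - <<'E'
from h import *
from cell import env,optics
st=env.state(); print(st["eef_pos"],st["tcp_rot"],st["ft_force"],st["moment"],st["opening"])
for n in ("wrist",):
  im=cv2.cvtColor(optics.read_camera(n),cv2.COLOR_RGB2BGR)
  cv2.imwrite(f"pics/{n}8.png",im)
E
```

```text
[ 449.783668   -181.64809259   16.52542684] [-1.57089840e+00 -6.27597668e-04 -2.22723631e-01] [-0.30695917  0.7194226  -1.36531986] [0.04765292 0.16027902 0.02198823] 0.09286185039767876
```

View pics/wrist8.png

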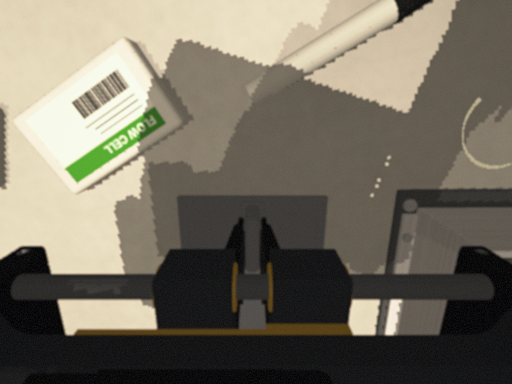

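drive_tool(
  steps=[
    {"slide": [0,0.001,0],"dr": [0,0,0],"fingers": 0.0},
    {"slide": [0,0.002,0],"dr": [0,0,0],"fingers": 0.0},
    {"slide": [0,0.002,0],"dr": [0,0,0],"fingers": 0.0},
  ],
)

```text
t: 6.75
eef_pos: [449.7, -181.7, 15.0]
tcp_rot: [-1.571, -0.001, -0.223]
ft_force: [-2.6, 1.0, 12.5]
opening: 0.096
```

drive_tool(
  steps=[
    {"slide": [0,0.001,0],"dr": [0,0,0],"fingers": 0.0},
    {"slide": [0,0.002,0],"dr": [0,0,0],"fingers": 0.0},
    {"slide": [0,0.002,0],"dr": [0,0,0],"fingers": 0.0},
  ],
)

```text
t: 7.0
eef_pos: [450.1, -181.7, 14.4]
tcp_rot: [-1.571, -0.003, -0.223]
ft_force: [-6.6, 4.1, 36.9]
opening: 0.091
```

drive_tool(
  steps=[
    {"slide": [0,-0.002,0],"dr": [0,0,0],"fingers": 0.0},
    {"slide": [0,-0.003,0],"dr": [0,0,0],"fingers": 0.0},
    {"slide": [0,-0.003,0],"dr": [0,0,0],"fingers": 0.035},
    {"slide": [0,-0.003,0],"dr": [0,0,0],"fingers": 0.035},
    {"slide": [0,-0.003,0],"dr": [0,0,0],"fingers": 0.035},
  ],
)

```text
t: 7.42
eef_pos: [449.6, -181.6, 15.0]
tcp_rot: [-1.571, 0.0, -0.223]
ft_force: [-0.0, 0.1, -0.1]
opening: 0.252
```

drive_tool(
  steps=[
    {"slide": [0,-0.03,0],"dr": [0,0,0],"fingers": 0.035},
    {"slide": [0,-0.06,0],"dr": [0,0,0],"fingers": 0.035},
    {"slide": [0,-0.09,0],"dr": [0,0,0],"fingers": 0.045},
    {"slide": [0,-0.12,0],"dr": [0,0,0],"fingers": 0.045},
    {"slide": [0,-0.14,0],"dr": [0,0,0],"fingers": 0.045},
  ],
)

```text
t: 7.83
eef_pos: [449.9, -181.7, 157.5]
tcp_rot: [-1.571, -0.002, -0.223]
ft_force: [0.3, -0.2, -0.3]
opening: 0.466
```

```bash
python3 - <<'E'
from h import *
from cell import env,optics
st=env.state(); print(st["eef_pos"],st["tcp_rot"],st["ft_force"],st["moment"],st["opening"])
for n in ("wrist","side"):
  m=optics.camera_model(n); np.save(f"m_{n}9.npy",m,allow_pickle=True)
  im=cv2.cvtColor(optics.read_camera(n),cv2.COLOR_RGB2BGR)
  cv2.imwrite(f"pics/{n}9.png",im)
E
```

```text
[ 449.92510246 -181.73870501  157.52577017] [-1.57128479 -0.00185014 -0.22271741] [ 0.29859537 -0.15271676 -0.30294062] [-0.00254853 -0.05024677 -0.03044449] 0.4663195239418273
```

View pics/wrist9.png

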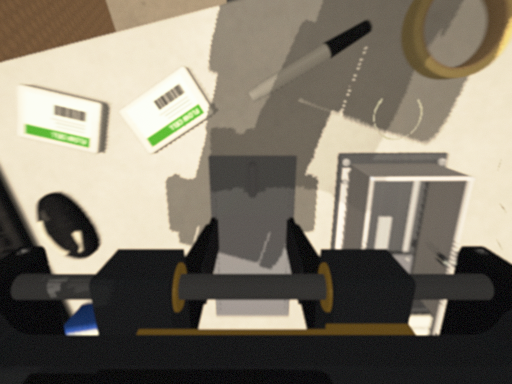

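View pics/side9.png

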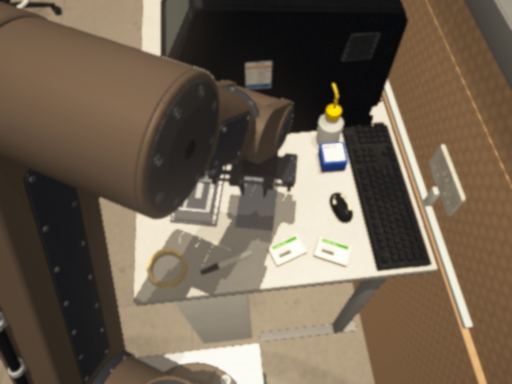

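```bash
python3 - <<'E'
from h import *
from cell import env
st=env.state()
m=np.load("m_wrist9.npy",allow_pickle=True).item(); o=-m["R"].T@m["t"]
R=Rn.from_euler('xyz',st["tcp_rot"]); print("cam in tool",R.inv().apply(o-st["eef_pos"]),o, "fwd",R.inv().apply(m["R"][2]))
X=mag(P,[5,0,190.])[0]; print(X,to(X,[-np.pi/2,0,-.223],st))
E
```

```text
cam in tool [ -84.11922363 -171.61069479    1.33554844] [ 368.18467662 -161.84637826  329.06801685] fwd [0.29042526 0.95689679 0.00130478]
[584.87619185 -46.70578165 190.        ] ('slide', [0.1011, -0.0318, 0.1617], 'dr', [0.001, 0.0, 0.005])
```

drive_tool(
  steps=[
    {"slide": [0.02,-0.02,0.03],"dr": [0,0,0],"fingers": 0.045},
    {"slide": [0.05,-0.03,0.06],"dr": [0,0,0],"fingers": 0.045},
    {"slide": [0.07,-0.03,0.09],"dr": [0,0,0],"fingers": 0.045},
    {"slide": [0.09,-0.03,0.12],"dr": [0,0,0],"fingers": 0.045},
    {"slide": [0.11,-0.03,0.15],"dr": [0,0,0],"fingers": 0.045},
  ],
)

```text
t: 8.35
eef_pos: [590.9, -58.1, 183.9]
tcp_rot: [-1.571, 0.001, -0.223]
ft_force: [-0.1, -0.6, 0.4]
opening: 0.476
```

drive_tool(
  steps=[
    {"slide": [0.02,0,0.012],"dr": [0,0,0],"fingers": 0.045},
    {"slide": [0.02,0,0.012],"dr": [0,0,0],"fingers": 0.045},
    {"slide": [0.02,0,0.012],"dr": [0,0,0],"fingers": 0.045},
  ],
)

```text
t: 8.6
eef_pos: [612.2, -51.6, 183.2]
tcp_rot: [-1.571, 0.002, -0.221]
ft_force: [0.1, -0.7, -0.2]
opening: 0.476
```

```bash
python3 - <<'E'
from h import *
from cell import env,optics
st=env.state(); print(st["eef_pos"],st["tcp_rot"],st["ft_force"],st["moment"],st["opening"])
for n in ("wrist",):
  m=optics.camera_model(n); np.save(f"m_{n}10.npy",m,allow_pickle=True)
  im=cv2.cvtColor(optics.read_camera(n),cv2.COLOR_RGB2BGR)
  cv2.imwrite(f"pics/{n}10.png",im)
  cv2.imwrite(f"pics/{n}10b.png",cv2.resize(im[100:275,150:350],None,fx=4,fy=3.4 if 0 else 4,interpolation=cv2.INTER_CUBIC)[:600])
E
```

```text
[612.24112827 -51.59227299 183.17518033] [-1.5708197   0.00240218 -0.22134489] [ 0.08396438 -0.7030948  -0.20463751] [-0.01048245 -0.01381302 -0.01984721] 0.47582840073971566
```

View pics/wrist10.png

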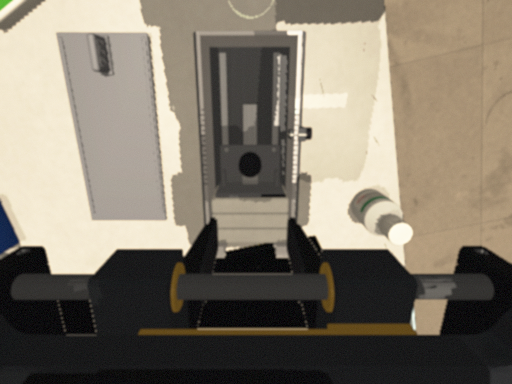

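View pics/wrist10b.png

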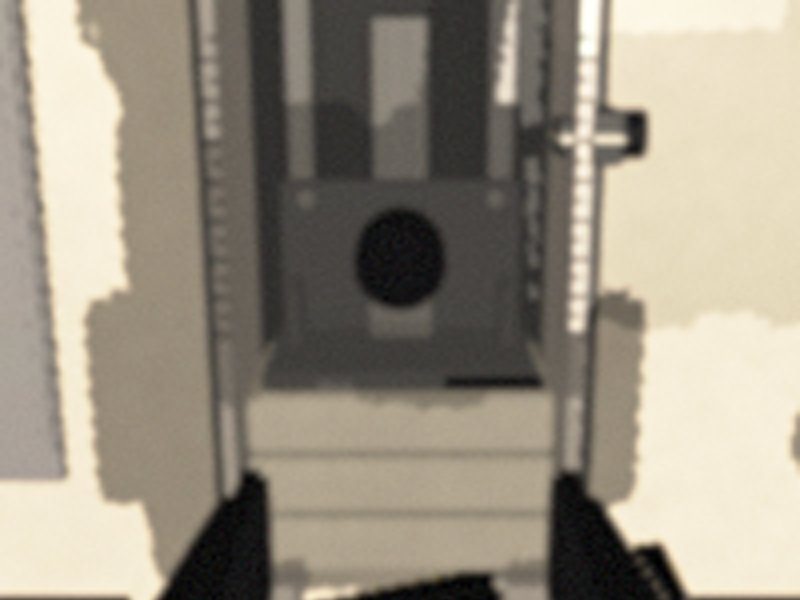

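```bash
python3 - <<'E'
from h import *
m=np.load("m_wrist10.npy",allow_pickle=True).item()
u=lambda x,y:(150+x/4,100+y/4)
def mf(X):
    c,s=np.cos(P[2]),np.sin(P[2]); d=X[:2]-P[:2]; return np.round([c*d[0]+s*d[1],-s*d[0]+c*d[1]],1)
for n,x,y,z in [("knob",400,252,58),("knobL",445,252,58),("ptr",543,381,61),("mark",560,137,62.5),("mark_out",625,138,62.5),("rimL",575,250,64),("rimR",212,250,64),("rimL2",573,400,64),("rimR2",233,400,64)]:
    X=ray(m,u(x,y),z); print(n,X.round(1),mf(X))
E
```

```text
knob [591.9 -47.7  58. ] [12.   0.6]
knobL [594.5 -36.1  58. ] [12.  12.5]
ptr [634.4 -17.7  61. ] [46.9 39.3]
mark [571.   -1.5  62.5] [-18.5  41.1]
mark_out [574.9  14.5  62.5] [-18.3  57.5]
rimL [600.1  -3.1  64. ] [10.2 45.9]
rimR [579.4 -94.7  64. ] [ 10.3 -48. ]
rimL2 [640.5 -11.   64. ] [51.3 47.1]
rimR2 [ 620.3 -100.2   64. ] [ 51.4 -44.4]
```

```bash
python3 - <<'E'
from h import *
from cell import env
st=env.state()
for z in (100,28):
  X=mag(P,[14.5,0.5,z])[0]; print(X,to(X,[-np.pi/2,0,-.223],st))
E
```

```text
[594.25153453 -48.31914759 100.        ] ('slide', [-0.0175, 0.0836, -0.0001], 'dr', [0.0, 0.001, -0.003])
[594.25153453 -48.31914759  28.        ] ('slide', [-0.0173, 0.1556, -0.0001], 'dr', [0.0, 0.001, -0.003])
```

drive_tool(
  steps=[
    {"slide": [-0.0175,0.03,0],"dr": [0,0.001,0],"fingers": 0.045},
    {"slide": [-0.0175,0.06,0],"dr": [0,0.001,0],"fingers": 0.045},
    {"slide": [-0.0175,0.083,0],"dr": [0,0.001,0],"fingers": 0.045},
    {"slide": [-0.0175,0.083,0],"dr": [0,0.001,0],"fingers": 0.045},
    {"slide": [-0.0175,0.083,0],"dr": [0,0.001,0],"fingers": 0.045},
  ],
)

```text
t: 9.07
eef_pos: [594.2, -49.1, 101.7]
tcp_rot: [-1.571, 0.002, -0.225]
ft_force: [0.4, -0.1, 0.1]
opening: 0.472
```

```bash
python3 - <<'E'
from h import *
from cell import env,optics
st=env.state(); print(st["eef_pos"],st["tcp_rot"],st["ft_force"],st["opening"])
for n in ("wrist",):
  m=optics.camera_model(n); np.save(f"m_{n}11.npy",m,allow_pickle=True)
  im=cv2.cvtColor(optics.read_camera(n),cv2.COLOR_RGB2BGR)
  cv2.imwrite(f"pics/{n}11b.png",cv2.resize(im[100:300,130:370],None,fx=3,fy=3,interpolation=cv2.INTER_CUBIC))
X=mag(P,[14.5,0.5,28])[0]; print(X,to(X,[-np.pi/2,0,-.223],st))
E
```

```text
[594.19688069 -49.06249146 101.69481336] [-1.57081845  0.00237344 -0.22487643] [ 0.3595623  -0.09101316  0.10289952] 0.4722222109694695
[594.25153453 -48.31914759  28.        ] ('slide', [0.0001, 0.0737, 0.0007], 'dr', [0.0, -0.002, -0.002])
```

View pics/wrist11b.png

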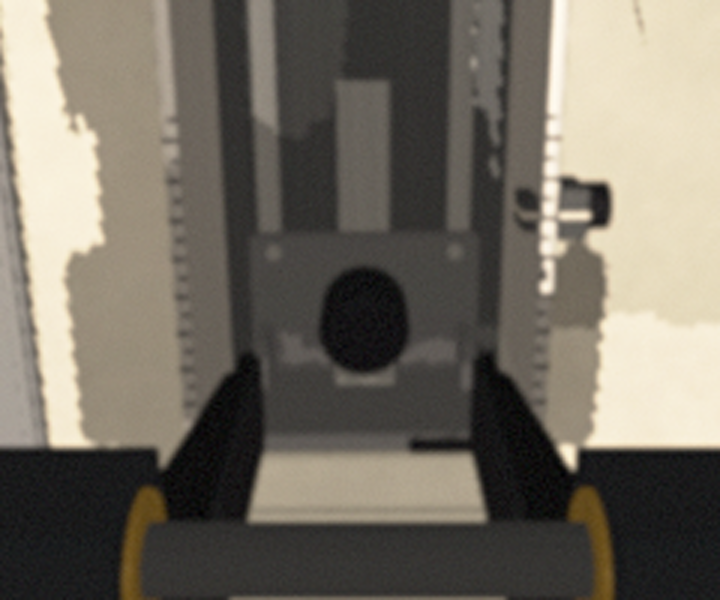

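drive_tool(
  steps=[
    {"slide": [0,0.02,0],"dr": [0,-0.002,0],"fingers": 0.045},
    {"slide": [0,0.04,0],"dr": [0,-0.002,0],"fingers": 0.045},
    {"slide": [0,0.06,0],"dr": [0,-0.002,0],"fingers": 0.045},
    {"slide": [0,0.072,0],"dr": [0,-0.002,0],"fingers": 0.045},
    {"slide": [0,0.072,0],"dr": [0,-0.002,0],"fingers": 0.045},
  ],
)

```text
t: 9.53
eef_pos: [594.7, -48.6, 29.4]
tcp_rot: [-1.571, 0.002, -0.222]
ft_force: [-0.8, 0.1, 0.1]
opening: 0.471
```

```bash
python3 - <<'E'
from h import *
from cell import env,optics
st=env.state(); print(st["eef_pos"],st["tcp_rot"],st["ft_force"],st["opening"])
for n in ("wrist",):
  m=optics.camera_model(n); np.save(f"m_{n}12.npy",m,allow_pickle=True)
  im=cv2.cvtColor(optics.read_camera(n),cv2.COLOR_RGB2BGR)
  cv2.imwrite(f"pics/{n}12b.png",cv2.resize(im[100:300,130:370],None,fx=3,fy=3,interpolation=cv2.INTER_CUBIC))
E
```

```text
[594.68569635 -48.59051512  29.39567752] [-1.57075516e+00  1.50605661e-03 -2.22152739e-01] [-0.75359958  0.13850824  0.05884692] 0.470697346142157
```

View pics/wrist12b.png

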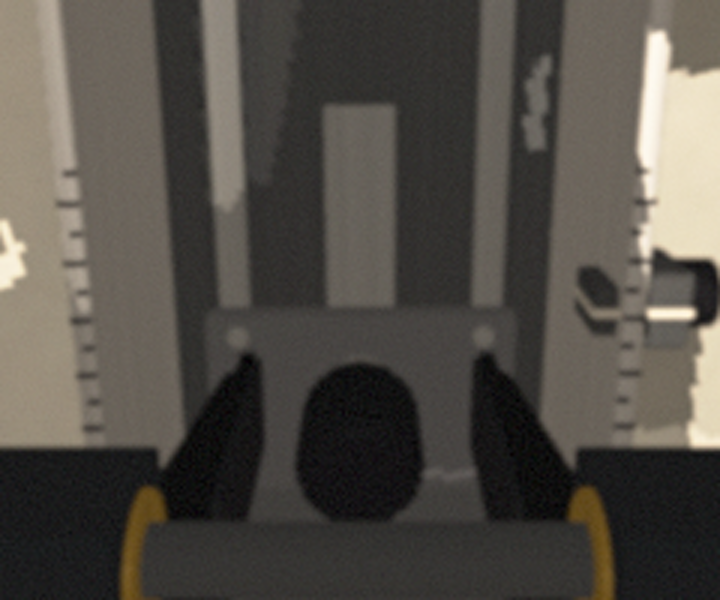

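```bash
python3 - <<'E'
from h import *
def mf(X):
    c,s=np.cos(P[2]),np.sin(P[2]); d=X[:2]-P[:2]; return np.round([c*d[0]+s*d[1],-s*d[0]+c*d[1]],1)
u=lambda x,y:(130+x/3,100+y/3)
for f,L in (("11",[("knobtopfar?",365,371,58),("ptr",460,444,61),("mark",525,216,62.5),("mark_out",580,213,62.5)]),("12",[("knobnear",360,362,58),("mark",585,312,62.5),("mark_out",670,313,62.5)])):
  m=np.load(f"m_wrist{f}.npy",allow_pickle=True).item()
  for n,x,y,z in L:
    X=ray(m,u(x,y),z); print(f,n,X.round(1),mf(X))
E
```

```text
11 knobtopfar? [606.8 -50.8  58. ] [27.2  0.8]
11 ptr [632.7 -29.8  61. ] [47.9 27. ]
11 mark [572.4  -1.4  62.5] [-17.2  41.4]
11 mark_out [574.7  12.2  62.5] [-17.9  55.2]
12 knobnear [573.9 -43.6  58. ] [-6.4  0.6]
12 mark [571.5  -3.4  62.5] [-17.6  39.3]
12 mark_out [574.9  10.8  62.5] [-17.5  53.9]
```

drive_tool(
  steps=[
    {"slide": [0,0,0],"dr": [0,0,0],"fingers": 0.03},
    {"slide": [0,0,0],"dr": [0,0,0],"fingers": 0.02},
    {"slide": [0,0,0],"dr": [0,0,0],"fingers": 0.0},
    {"slide": [0,0,0],"dr": [0,0,0],"fingers": 0.0},
    {"slide": [0,0,0],"dr": [0,0,0],"fingers": 0.0},
  ],
)

```text
t: 10.0
eef_pos: [595.3, -50.0, 31.2]
tcp_rot: [-1.573, -0.001, -0.221]
ft_force: [-4.1, -13.0, 5.0]
opening: 0.246
```

drive_tool(
  steps=[
    {"slide": [0,0,0],"dr": [0,0,0],"fingers": 0.0},
    {"slide": [0,0,0],"dr": [0,0,0],"fingers": 0.0},
  ],
)

```text
t: 10.17
eef_pos: [595.3, -50.0, 31.2]
tcp_rot: [-1.572, -0.001, -0.222]
ft_force: [-3.2, -11.9, 4.9]
opening: 0.243
```

drive_tool(
  steps=[
    {"slide": [-0.002,0,-0.0015],"dr": [0,0,0],"fingers": 0.0},
    {"slide": [-0.006,0,-0.0015],"dr": [0,0,0],"fingers": 0.0},
    {"slide": [-0.01,0,-0.0015],"dr": [0,0,0],"fingers": 0.0},
    {"slide": [-0.014,0,-0.0015],"dr": [0,0,0],"fingers": 0.0},
    {"slide": [-0.014,0,-0.0015],"dr": [0,0,0],"fingers": 0.0},
  ],
)

```text
t: 10.58
eef_pos: [582.4, -47.3, 31.3]
tcp_rot: [-1.571, -0.004, -0.222]
ft_force: [5.6, -3.3, -1.4]
opening: 0.243
```

```bash
cat >> h.py <<'E'
def mf(X):
    c,s=np.cos(P[2]),np.sin(P[2]); d=np.array(X[:2])-P[:2]; return np.round([c*d[0]+s*d[1],-s*d[0]+c*d[1]],1)
E
python3 - <<'E'
from h import *
from cell import env,optics
st=env.state(); print(st["eef_pos"],mf(st["eef_pos"]),st["tcp_rot"],st["ft_force"],st["opening"])
for n in ("wrist","scene","side"):
  m=optics.camera_model(n); np.save(f"m_{n}13.npy",m,allow_pickle=True)
  im=cv2.cvtColor(optics.read_camera(n),cv2.COLOR_RGB2BGR)
  cv2.imwrite(f"pics/{n}13.png",im)
E
```

```text
[582.4380026  -47.34035233  31.2709379 ] [ 2.8 -1.2] [-1.57090173 -0.00440949 -0.22166671] [ 5.55910343 -3.32772465 -1.37152263] 0.24314378777680062
```

View pics/wrist13.png

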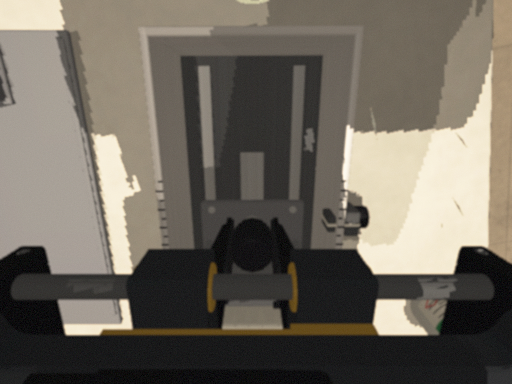

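View pics/side13.png

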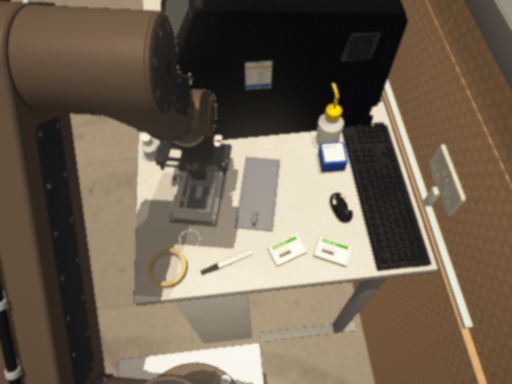

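View pics/scene13.png

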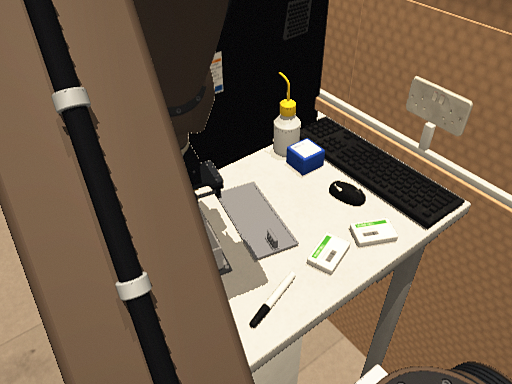

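drive_tool(
  steps=[
    {"slide": [-0.004,0,0],"dr": [0,0,0],"fingers": 0.0},
    {"slide": [-0.009,0,0],"dr": [0,0,0],"fingers": 0.0},
    {"slide": [-0.014,0,0],"dr": [0,0,0],"fingers": 0.0},
    {"slide": [-0.019,0,0],"dr": [0,0,0],"fingers": 0.0},
    {"slide": [-0.024,0,0],"dr": [0,0,0],"fingers": 0.0},
  ],
)

```text
t: 11.15
eef_pos: [559.8, -42.3, 31.3]
tcp_rot: [-1.571, -0.006, -0.222]
ft_force: [6.9, -5.1, -0.5]
opening: 0.243
```

drive_tool(
  steps=[
    {"slide": [-0.005,0,0],"dr": [0,0,0],"fingers": 0.0},
    {"slide": [-0.01,0,0],"dr": [0,0,0],"fingers": 0.0},
    {"slide": [-0.015,0,0],"dr": [0,0,0],"fingers": 0.0},
    {"slide": [-0.02,0,0],"dr": [0,0,0],"fingers": 0.0},
    {"slide": [-0.024,0,0],"dr": [0,0,0],"fingers": 0.0},
  ],
)

```text
t: 11.57
eef_pos: [536.4, -37.1, 31.3]
tcp_rot: [-1.571, -0.006, -0.222]
ft_force: [7.1, -6.4, -1.0]
opening: 0.244
```

drive_tool(
  steps=[
    {"slide": [0,0,0],"dr": [0,0,0],"fingers": 0.0},
    {"slide": [0,0,0],"dr": [0,0,0],"fingers": 0.0},
  ],
)

```text
t: 11.73
eef_pos: [536.3, -37.1, 31.3]
tcp_rot: [-1.571, -0.005, -0.222]
ft_force: [5.0, -5.9, -0.5]
opening: 0.248
```

```bash
python3 - <<'E'
from h import *
from cell import env,optics
st=env.state(); print(st["eef_pos"],mf(st["eef_pos"]),st["tcp_rot"],st["ft_force"],st["opening"])
for n in ("wrist","side","scene"):
  m=optics.camera_model(n); np.save(f"m_{n}14.npy",m,allow_pickle=True)
  im=cv2.cvtColor(optics.read_camera(n),cv2.COLOR_RGB2BGR)
  cv2.imwrite(f"pics/{n}14.png",im)
im=cv2.imread("pics/wrist14.png"); cv2.imwrite("pics/w14b.png",cv2.resize(im[130:330,130:390],None,fx=3,fy=3,interpolation=cv2.INTER_CUBIC))
E
```

```text
[536.28706692 -37.11776883  31.25047553] [-44.5  -1.4] [-1.57100506 -0.00533495 -0.22172616] [ 5.00132722 -5.93026216 -0.53606961] 0.24824590512958142
```

View pics/w14b.png

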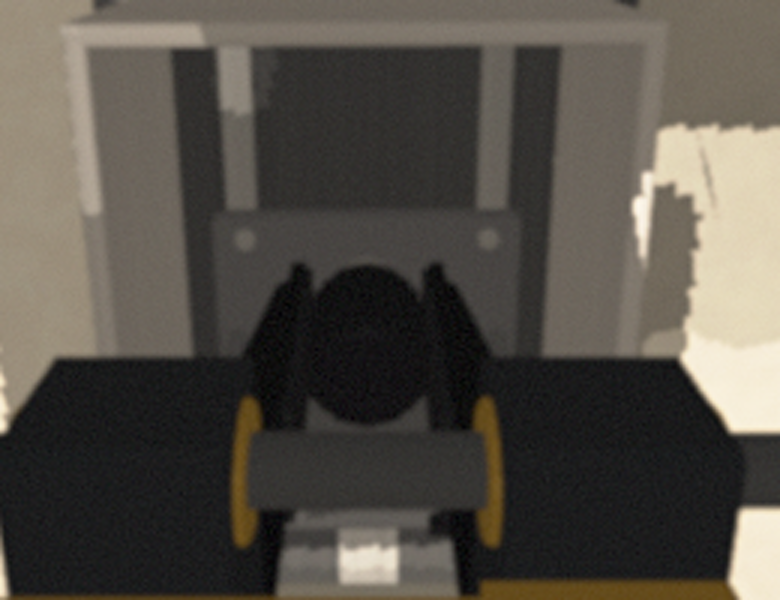

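View pics/side14.png

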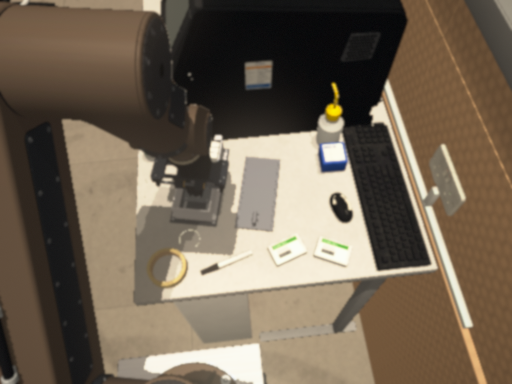

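```bash
python3 - <<'E'
from h import *
M={k:np.load(f"m_wrist{k}.npy",allow_pickle=True).item() for k in (10,11,12,13,14)}
a,b=np.array(M[10]['t']),0
im=cv2.imread("pics/wrist10.png")[135:165,215:285]; im2=cv2.imread("pics/wrist13.png")[190:225,200:305]; im3=cv2.imread("pics/wrist14.png")[190:225,200:305]
w12=cv2.imread("pics/wrist12b.png")[270:375,195:525]
f=lambda i,s:cv2.resize(i,None,fx=s,fy=s,interpolation=cv2.INTER_CUBIC)
o=[f(im,7)[:, :700],f(im2,6)[:, :630],f(im3,6)[:, :630]]
W=630; o=[cv2.copyMakeBorder(i[:, :W],0,4,0,max(0,W-i.shape[1]),cv2.BORDER_CONSTANT) for i in o]
r=np.vstack(o); print(r.shape,[i.shape for i in o]); cv2.imwrite("pics/cmp.png",np.clip(r.astype(float)*2,0,255).astype(np.uint8)[:640])
E
```

```text
(642, 630, 3) [(214, 630, 3), (214, 630, 3), (214, 630, 3)]
```

View pics/cmp.png

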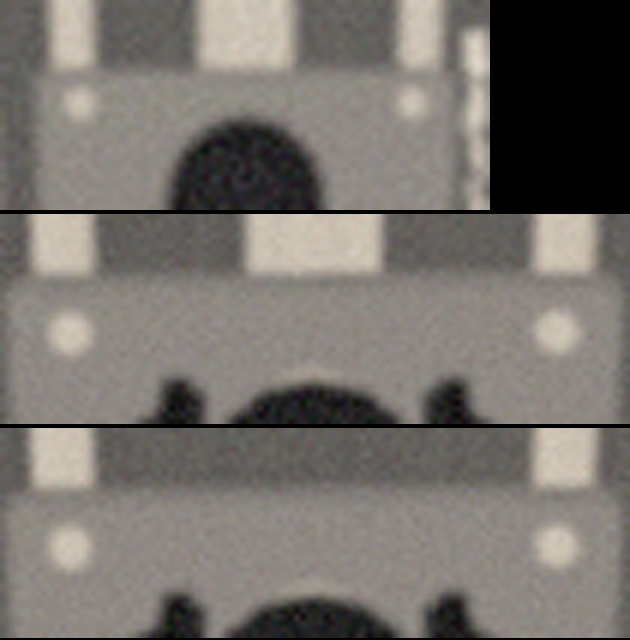

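```bash
python3 - <<'E'
from h import *
M={k:np.load(f"m_wrist{k}.npy",allow_pickle=True).item() for k in (10,11,12,13,14)}
pts={10:((226.3,149.6),(273.9,149.6)),11:((221.3,184.3),(281.7,183.8)),12:((209.3,212.3),(291.3,212.3)),13:((211.7,209.8),(292.7,209.7)),14:((211.7,210),(292.7,209.8))}
z=[]
for j in (0,1):
  f=least_squares(lambda X:np.concatenate([proj(M[k],X)-pts[k][j] for k in (10,11,12)]),[580,-40,15]); print(f.x,mf(f.x),f.fun.round(2)); z.append(f.x[2])
for k in pts:
  print(k,[mf(ray(M[k],p,np.mean(z))) for p in pts[k]])
# mark
k=(10,11,12); mk={10:(150+600/4,100+137/4),11:(130+580/3,100+213/3),12:(130+670/3,100+313/3)}
for i in k: print(mf(ray(M[i],mk[i],62.5)))
E
```

```text
[578.33669277 -73.35965071  18.98452935] [  4.5 -27.4] [ 0.13  0.25 -0.24 -0.45  0.1   0.19]
[590.49553268 -18.72438399  19.33729979] [ 4.3 28.5] [ 0.02  0.15 -0.12 -0.23  0.08  0.08]
10 [array([  4.2, -27.6]), array([ 4.1, 28.5])]
11 [array([  4.9, -27.2]), array([ 4.6, 28.7])]
12 [array([  4.3, -27.5]), array([ 4.3, 28.5])]
13 [array([ -8.9, -27.5]), array([-9. , 28.2])]
14 [array([-56. , -27.8]), array([-56.2,  27.9])]
[-18.5  51.2]
[-17.9  55.2]
[-17.5  53.9]
```

drive_tool(
  steps=[
    {"slide": [-0.002,0,0],"dr": [0,0,0],"fingers": 0.0},
    {"slide": [-0.004,0,0],"dr": [0,0,0],"fingers": 0.0},
    {"slide": [-0.005,0,0],"dr": [0,0,0],"fingers": 0.0},
    {"slide": [-0.005,0,0],"dr": [0,0,0],"fingers": 0.0},
    {"slide": [-0.005,0,0],"dr": [0,0,0],"fingers": 0.0},
  ],
)

```text
t: 12.3
eef_pos: [531.6, -36.1, 31.3]
tcp_rot: [-1.571, -0.006, -0.222]
ft_force: [5.4, -6.0, -0.1]
opening: 0.246
```

drive_tool(
  steps=[
    {"slide": [0,0,0],"dr": [0,0,0],"fingers": 0.0},
    {"slide": [0,0,0],"dr": [0,0,0],"fingers": 0.0},
    {"slide": [0,0,0],"dr": [0,0,0],"fingers": 0.0},
    {"slide": [0,0,0],"dr": [0,0,0],"fingers": 0.0},
  ],
)

```text
t: 12.63
eef_pos: [531.7, -36.1, 31.3]
tcp_rot: [-1.571, -0.006, -0.222]
ft_force: [7.3, -6.1, -0.5]
opening: 0.245
```

```bash
python3 - <<'E'
from h import *
from cell import env,optics
st=env.state(); print(st["eef_pos"],mf(st["eef_pos"]),st["tcp_rot"],st["ft_force"],st["opening"])
for n in ("wrist","side","scene"):
  m=optics.camera_model(n); np.save(f"m_{n}15.npy",m,allow_pickle=True)
  im=cv2.cvtColor(optics.read_camera(n),cv2.COLOR_RGB2BGR)
  cv2.imwrite(f"pics/{n}15.png",im)
im=cv2.imread("pics/wrist15.png"); a=cv2.resize(im[190:225,200:305],None,fx=6,fy=6,interpolation=cv2.INTER_CUBIC)
b=cv2.resize(cv2.imread("pics/side15.png")[130:230,140:245],None,fx=4,fy=4,interpolation=cv2.INTER_CUBIC)
r=np.zeros((620,630,3),np.uint8); r[:210]=a; r[215:615,:420]=b; cv2.imwrite("pics/cmp15.png",np.clip(r.astype(float)*1.6,0,255).astype(np.uint8))
E
```

```text
[531.67940269 -36.11112812  31.26711327] [-49.2  -1.4] [-1.57099196 -0.00567203 -0.22178203] [ 7.25876046 -6.14666709 -0.47425626] 0.2448158318184848
```

View pics/cmp15.png

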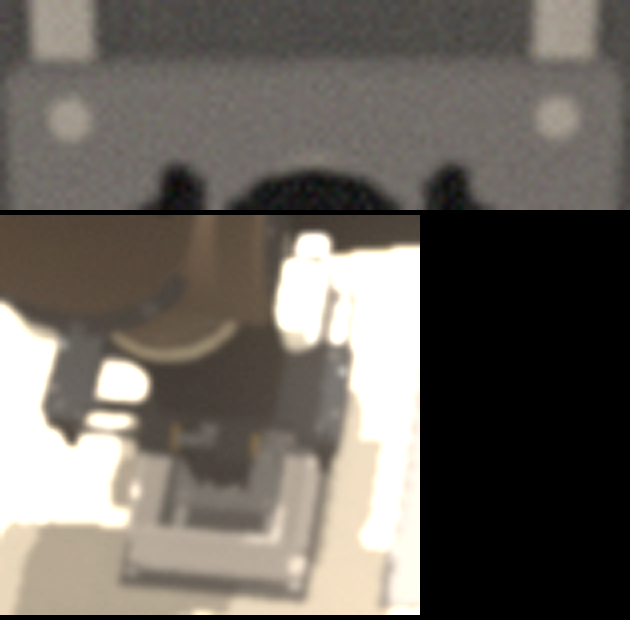

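View pics/wrist15.png

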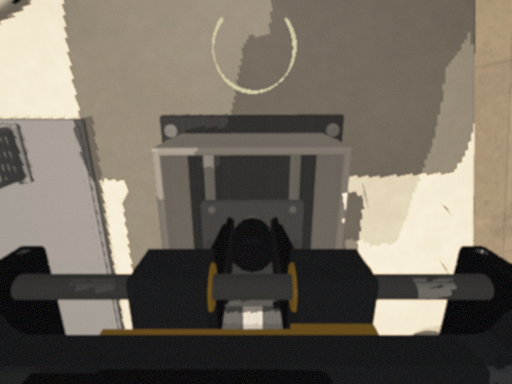

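```bash
python3 - <<'E'
from h import *
M={k:np.load(f"m_{k}15.npy",allow_pickle=True).item() for k in ("side","wrist")}
for x in (52,70,88,106):
  for y in (-42.5,42.5):
    X=mag(P,[x,y,60.])[0]; print(x,y,((proj(M["side"],X)-[140,130])*4+[0,215]).round(), proj(M["wrist"],X).round())
for k in (14,15):
  m=np.load(f"m_wrist{k}.npy",allow_pickle=True).item()
  for p in {14:((211.7,210),(292.7,209.8)),15:((200+70/6,190+120/6),(200+557/6,190+119/6))}[k]: print(k,mf(ray(m,p,19.1)))
im=cv2.imread("pics/side15.png")[120:200,190:250]; cv2.imwrite("pics/s15c.png",cv2.resize(im,None,fx=7,fy=7,interpolation=cv2.INTER_CUBIC))
E
```

```text
52 -42.5 [305. 324.] [189. 390.]
52 42.5 [180. 313.] [316. 390.]
70 -42.5 [309. 302.] [190. 409.]
70 42.5 [185. 291.] [314. 409.]
88 -42.5 [313. 280.] [192. 428.]
88 42.5 [190. 269.] [312. 428.]
106 -42.5 [317. 258.] [193. 445.]
106 42.5 [195. 248.] [311. 445.]
14 [-56.  -27.8]
14 [-56.2  27.9]
15 [-60.8 -27.8]
15 [-60.9  28. ]
```

View pics/s15c.png

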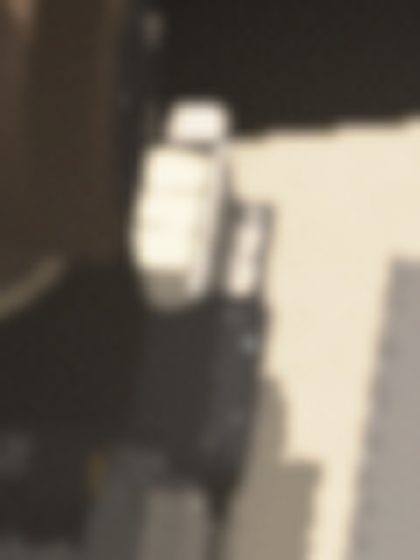

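```bash
python3 - <<'E'
from cell import env
print(env.job_done()); st=env.state(); print(st["t"],st["eef_pos"],st["ft_force"],st["opening"])
E
```

```text
the job is handed in; nothing more can be done
None
the job is handed in; nothing more can be done
```

I've handed the job in at about 12.8 s of the 58 s allowed. The gripper is still holding the follower's knob at the load mark, so you can drop the new cases in. No verdict was reported, and I got no state reading after handing in.

**Cover:** I tipped it up about 0.2 rad by the fin, drew it back 28 mm from under the keepers and lifted it off. It now lies flat on the bench, fin up, to the right of the magazine, about 50 mm clear of the base plate. I pressed it onto the bench with about 37 N for a moment while setting it down, then eased off before letting go.

**Follower:** I drew it back slowly and it never slipped in the grip. It has moved about 65.2 mm; the measured distance from pointer to mark was 65.4–65.8 mm.

**Last checks:**
- **Grip:** opening is about 23 mm on the 24 mm knob, with a steady reaction of roughly 9 N that includes about 6 N sideways.
- **Pointer position:** the gripper hides the pointer from the camera. I got its position from two rivets on the follower's carriage and did not see it on the line directly. That puts it within about 0.5 mm of the mark by measurement, with perhaps 1–2 mm of camera error.
- **Cases and bench:** in the side picture the three cases still stand in their row. The two spare cases, the sample box and the mouse look unmoved.
- **Disagreement:** the wrist camera and the fixed cameras differed by about 4 mm on where the magazine lies sideways. I used the wrist camera's figure, and both grasps closed properly on it.

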